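# Switch on the guarded bench feed

### The arm

A 7-joint arm with a two-finger parallel gripper is mounted at the origin on the work surface. World frame = base frame: x ahead of the robot, y to its left, z up, the work surface at z = 0. Lengths are in m, angles in rad, forces in N, time in s.
With the tool pointing down it reaches from about 0.35 to 0.9 m from the base axis. Payload 8.1 kg.
Tool frame: the origin (TCP) lies at the centre of the arm's flange, where the gripper is bolted on; the fingertips stand 178 mm ahead of it and the grasp point (between the pads) lies 159 mm ahead of it; z points along the fingers, y is the line along which they close (so a half turn about z gives the same grasp; the last joint's range is limited). The gripper opens to 92 mm and grips with 3 to 60 N. Pads are 19 mm wide; open, the fingers measure 130 mm over their backs; the gripper's body (75 mm by 190 mm) begins 47 mm behind the grasp point.
Start: joints at [-1.448, 0.434, 0.025, 1.573, -0.012, 1.134, -0.075], TCP at [0.14, 0.609, 0.405] pointing down, gripper open.
Joint ranges: [-2.62, 2.62], [-0.44, 2.09], [-1.27, 1.32], [0.08, 2.57], [-1.32, 4.46], [0.12, 2], [-2.74, 2.74]. Speed limits (rad/s): [2.22, 2.22, 3.01, 3.01, 3.14, 3.14, 3.14].

### API

Orientations are given as a rotation vector (axis times angle).
In Python, from cell import arm gives the robot as it stands. The module is installed in compiled form; this text tells all that it offers.
- The arm moves only by the shell command python3 -m inch 'ROWS' [FORCE]. ROWS is text: rows parted by semicolons, each of 5 numbers parted by spaces: the shift along the tool's x, y, z in m, then the turn about the tool's z in rad, then the finger opening in m, from 0 to 0.0918. In form: x y z roll fingers; .... A call has 1 to 5 rows; each row is the pose to reach, as a shift and turn from the pose commanded when the call began, along the tool's axes at that moment; what a row does not reach only later rows make up. A row lasts 1/10 s, in which the tool goes at most 50 mm and 8.59 degrees, less where a joint would pass 70% of its speed; a pose out of reach is approached as far as the arm can. A call with a gripper value outside its range is refused whole. The fingers move at their own pace and stop on an object; FORCE is the grip in N (left out, the last holds). Time passes only in rows, so rows that repeat a pose let the fingers close. It gives the time, the measured TCP pose, the force, the opening and the grip force at its end, in the units of the state.
- arm.observe(): the state, without advancing time (a new reading comes with each control period).
- arm.get_image(name): name is "scene" or "top" or "wrist"; returns the picture (420x560x3 uint8, red, green, blue); there is no depth.
- arm.get_calibration(name): a dict with "intrinsics" (3x3 intrinsics, pixels), "pose" (4x4, takes a point from camera to world coordinates). Camera axes: x right, y up, looking along -z (the intrinsics and any distortion apply to the point x, -y, -z); pixel columns grow to the right and rows downward; lengths in m; the calibration is good to about 2 mm. The wrist camera is an equidistant fisheye: a pixel r from the principal point sees the ray r / f radians off the axis. A picture is of the moment at which its call begins: read the wrist's pose just before it. get_calibration takes no time and is no camera call; for the wrist camera it gives the pose at the moment of the call.
- arm.sign_off(): hands the job in; it is judged then, once.
Trained networks look in the newest picture that a camera, given by its name, has taken for a name from the list of things; names that differ only in an ending like _2 or _b are one class to them, and where a whole thing is asked for, a point or a joint stands for the part that bears it (a point fixed in the world has none). Each returns a list of dicts, best first, with "conf" (0 to 1); they miss things now and then, are a little off and sometimes report something else, mostly with a low value. They report only what shows in the picture. A call takes as long as a camera call.
- arm.look_for(camera, query): "point" ([row, column] in pixels, amid what is visible of it).
- arm.silhouettes(camera, query): "region" (420x560 bool, what is visible of it) and "point" ([row, column] in pixels, amid what is visible of it).
- arm.place_of(camera, query): "point" ([row, column] in pixels: a listed point, or the origin of a listed thing).
The state is a dict: "clock": time; "joints": joint angles; "dq": joint speeds; "joint_efforts": joint torques, N m; "position": TCP position; "ee_rot": TCP orientation; "force": force on the tool from outside, world axes, zero at the start; "ft_torque": the same for the moment, N m; "width": opening from 0.0 (shut) to 1.0 (fully open); "gripper_force": force on a finger pad.
Only numpy, scipy, OpenCV 4.12 (cv2) and the standard library are available. Lean on these libraries where they do the work, as an engineer would, in place of code of your own. Each camera call takes 0.05 s, during which the arm holds its last target. There are 200 camera calls.

### The job

Power up the repair bench's red-guarded feed box with your fingertips; nothing needs to be picked up. Push the red guard's tab back until the guard leans open, push the toggle beneath it all the way over towards the hinge side (on), then nudge the guard forward so that it drops fully shut over the toggle. Leave the yellow-guarded switch shut and off, and do not disturb or pick up the tools and parts lying about.

Things in the scene. Friction and masses are not known exactly. Their poses are not given: they have to be found in the camera images.
- red_box: fixed grey switch box with the RED guard on top, 190 (x) x 130 (y) x 60 tall; origin at the centre of its underside, z up. Its +x points from the guard's tab side to the hinge side (away from the robot, within 25 degrees). It may stand left or right of the yellow one.
- red_hinge (a point): middle of the red guard's hinge line, 68 above the table, 8 above the box's top panel, 20 behind the box's centre. Axes as the box's: +x from tab to hinge side, y along the hinge line, z up. 'Front' below means -x, 'behind' +x of this point.
- red_guard (a joint): red guard: 0 = shut, grows as its front goes up and back, stop at 1.31 rad. Swings freely, 50 g: past about 0.7 rad it falls back and stays leaning open; brought forward past that it drops shut. Shut it is a cover 52 long, 56 wide, top 62 above the hinge; lower edges of its face and sides 22 above the hinge.
- red_tab (a point): middle of the round edge (7 thick, 40 wide) of the red guard's finger tab. Shut: 68 in front of, 84 above the hinge; fully open: 64 behind, 87 above; midway 108 above. Opens when fingers in front, tips 10 to 15 below this edge, push it straight towards the hinge, rising about 10 on the way; shuts by the same push from behind. About 1 N.
- red_toggle (a joint): steel toggle lever under the red guard: 0 = off, leaning 0.31 rad to the front (tab side); 0.62 = on, leaning 0.31 rad to the hinge side, at its stop. Stays where it is left; about 1.5 N at its ball moves it. Reached from above and in front while the guard is open.
- red_knob (a point): centre of the ball end (14 across) of the red toggle, 42 from its pivot. The pivot is 30 in front of the hinge line, on the panel. Off: ball 43 in front of, 32 above the hinge; on: 17 in front, 32 above.
- yellow_hinge (a point): the same point on the second, identical fixed box, whose guard is YELLOW and must stay shut
- yellow_guard (a joint): angle of the yellow guard, built like the red one; 0 = shut. Must stay shut.
- yellow_toggle (a joint): angle of the toggle under the yellow guard; 0 = off. Must stay off.
- screwdriver: loose screwdriver with orange handle, 200 long, lying to the right of the boxes; origin at its underside (mm); leave it alone
- pry_knife: loose black-handled pry knife, 160 x 30 x 14, lying between the boxes (mm); leave it alone
- multimeter: loose grey multimeter 160 x 85 x 40 lying on its back, to the left (mm); leave it alone
- screw_jar: loose small glass jar with blue cap, 52 across, 60 tall, to the right; origin at its underside (mm); leave it alone
- adapter: loose black power adapter 95 x 50 x 32, between the boxes at their far end (mm); leave it alone
- parts_tray: loose blue open tray 120 x 90 x 25, to the left (mm); leave it alone

How it is judged:
On the way, in this order (a step that is already met when the one before it is completed fails the run):
1. the red guard leans open, with the toggle still off (value of joint red_guard above 1.1 rad and value of joint red_toggle below 0.2 rad), for 0.2 s.
2. with the guard open, the red toggle is flipped on (value of joint red_guard above 1 rad and value of joint red_toggle above 0.5 rad), for 0.2 s.
3. the red guard is shut again over the toggle, still on (value of joint red_guard below 0.08 rad and value of joint red_toggle above 0.5 rad), for 0.2 s.
At the end, for the whole second after the job is handed in: Red guard shut (below 0.08 rad) and at rest, red toggle on (above 0.5 of 0.62 rad), yellow guard shut (below 0.08 rad) and its toggle off (below 0.12 rad), every loose thing within 20 mm of where it began (all of step 3 and velocity of joint red_guard between -0.1 and 0.1 rad/s and value of joint yellow_guard below 0.08 rad and value of joint yellow_toggle below 0.12 rad and distance of each of screwdriver, pry_knife, multimeter, screw_jar, adapter, parts_tray from where it was at the start of the episode below 0.02 m); the robot touches nothing.
It fails at once if the yellow guard is opened or its toggle moved (value of joint yellow_guard above 0.25 rad or value of joint yellow_toggle above 0.2 rad).
It fails at once if a loose tool or part is shoved by more than 20 mm, or lifted by more than 12 mm (height (world z) of any of screwdriver, pry_knife, multimeter, screw_jar, adapter, parts_tray above 0.012 m or distance of any of screwdriver, pry_knife, multimeter, screw_jar, adapter, parts_tray from where it was at the start of the episode above 0.02 m).
It also fails if it takes over 45 s, if anything falls off the work surface, if the arm or the gripper's body presses on something with over 40 N, if the wrist force passes 120 N, or if a joint passes its speed limit or range.

## Working session

There is one attempt and no reset: what is moved stays moved. The work goes in short steps, Python scripts to look and compute and a shell command to move; the robot and the scene stay as the last step left them, time stands still between calls to the robot, and variables do not carry over. Pictures are saved under pics/ and viewed, at most 10 in all, crops included, and the job is handed in when it is done.

```bash
mkdir -p pics; cat > h.py <<'E'
import numpy as np,cv2
from cell import arm
from scipy.spatial.transform import Rotation as R
from scipy.optimize import least_squares
def ray(cam,p,cal=None):
    c=cal or arm.get_calibration(cam);K=np.array(c["intrinsics"]);T=np.array(c["pose"])
    r,co=p;x=(co-K[0,2])/K[0,0];y=(r-K[1,2])/K[1,1]
    if cam=="wrist":
        t=np.hypot(x,y);s=np.sin(t)/t if t>1e-9 else 1
        d=np.array([x*s,-y*s,-np.cos(t)])
    else: d=np.array([x,-y,-1.])
    d=T[:3,:3]@d
    return T[:3,3],d/np.linalg.norm(d)
def tri(rays):
    A=np.zeros((3,3));b=np.zeros(3)
    for o,d in rays:
        P=np.eye(3)-np.outer(d,d);A+=P;b+=P@o
    X=np.linalg.solve(A,b)
    return X,max(np.linalg.norm((np.eye(3)-np.outer(d,d))@(X-o)) for o,d in rays)
def save(cam,name):
    im=arm.get_image(cam);cv2.imwrite("pics/"+name,im[:,:,::-1]);return im
E
python3 - <<'E'
from h import *
s=arm.observe();print(s['clock'],s['position'],s['ee_rot'],s['force'])
a=save("scene","s0.png");b=save("top","t0.png");c=save("wrist","w0.png")
for n in ["red_hinge","red_tab","yellow_hinge","red_box"]:
    rs=[]
    for cam in ["scene","top"]:
        l=arm.place_of(cam,n)
        print(n,cam,[(np.round(q['point']),round(q['conf'],2)) for q in l[:2]])
        if l: rs.append(ray(cam,l[0]['point']))
    if len(rs)==2: print(*[np.round(v,4) for v in tri(rs)])
E
```

```text
0.0 [0.13991243 0.60891121 0.40394853] [-3.54046154e-01 -3.12149996e+00  2.45086939e-03] [ 0.28951079  0.11224208 -0.13661171]
red_hinge scene [(array([239., 340.]), 0.59)]
red_hinge top [(array([217., 218.]), 0.6)]
[0.5393 0.1793 0.0622] 0.0001
red_tab scene [(array([200., 345.]), 0.64)]
red_tab top [(array([239., 224.]), 0.95)]
[0.4802 0.1545 0.1434] 0.0023
yellow_hinge scene [(array([185., 224.]), 0.96), (array([275., 247.]), 0.18)]
yellow_hinge top [(array([224., 347.]), 0.59)]
[ 0.5262 -0.1543  0.0714] 0.004
red_box scene [(array([245., 337.]), 0.93)]
red_box top [(array([226., 229.]), 0.58)]
[ 0.519   0.1661 -0.0226] 0.0062
```

View pics/s0.png

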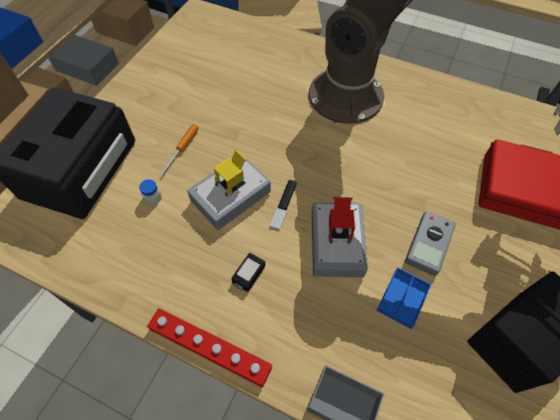

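View pics/t0.png

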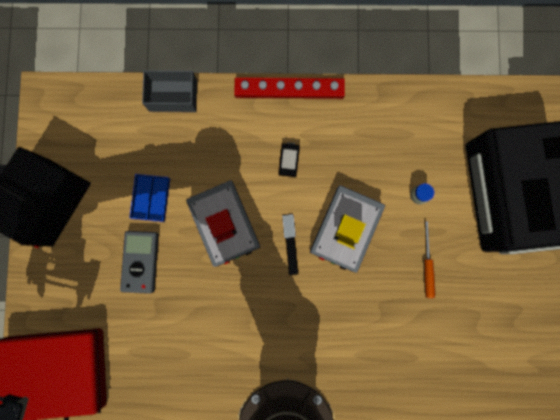

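Red box is on the left (top picture ~(222,225), heading about +23°), yellow on the right (~(345,228)). I'll refine heading and positions, then head to a spot in front of the tab.

```bash
cat >> h.py <<'E'
def plan(target,heading):
    "shift in tool axes to put the TCP at target; roll so that tool x lies along +-heading"
    s=arm.observe();Q=R.from_rotvec(s['ee_rot']).as_matrix()
    print('t',s['clock'],'tcp',np.round(s['position'],4),'tool x',np.round(Q[:,0],3),'z',np.round(Q[:,2],3),'F',np.round(s['force'],1))
    u=np.array([np.cos(heading),np.sin(heading),0])
    a=Q.T@u; roll=np.arctan2(a[1],a[0]); 
    print('shift',np.round(Q.T@(np.array(target)-s['position']),4),'roll',round(roll,3),'or',round((roll+np.pi)%(2*np.pi)-np.pi if roll<0 else roll-np.pi,3),'q7',round(s['joints'][6],2))
E
python3 - <<'E'
from h import *
for n in ["red_box","yellow_guard","red_guard"]:
    arm.get_image("top")
    l=arm.silhouettes("top",n)
    for q in l[:2]:
        r=cv2.minAreaRect(np.argwhere(q['region'])[:,::-1].astype(np.float32).copy());b=cv2.boxPoints(r)
        c=[]
        z=.06 if 'box' in n else .13
        for p in b:
            o,d=ray("top",(p[1],p[0]));c.append((o+d*(z-o[2])/d[2])[:2])
        c=np.array(c);print(n,round(q['conf'],2),np.round(c.mean(0),4))
        for i in (0,1):
            e=c[i+1]-c[i];print('  edge',round(np.linalg.norm(e),4),round(np.degrees(np.arctan2(e[1],e[0])),1))
h=np.radians(23)
plan([.539-.12*np.cos(h),.179-.12*np.sin(h),.39],h)
E
```

```text
red_box 0.94 [0.5231 0.167 ]
  edge 0.1334 -65.9
  edge 0.1976 -155.9
yellow_guard 0.57 [ 0.5014 -0.1457]
  edge 0.0704 -21.7
  edge 0.0617 -111.4
red_guard 0.92 [0.5111 0.1609]
  edge 0.0615 -65.6
  edge 0.0727 -155.3
t 0.85 tcp [0.14   0.6091 0.4048] tool x [-0.975  0.224  0.   ] z [-0.  0. -1.] F [-0.3 -0.5 -0.5]
shift [-0.3881 -0.4002  0.0147] roll 2.514 or -0.627 q7 -0.08
```

```bash
python3 -m inch '-0.035 -0.035 0 -0.1 0.09;-0.07 -0.07 0 -0.2 0.06;-0.105 -0.105 0 -0.3 0.03;-0.14 -0.14 0 -0.45 0;-0.175 -0.175 0 -0.6 0'; python3 - <<'E'
from h import *
h=np.radians(24.2)
plan([.539-.12*np.cos(h),.179-.12*np.sin(h),.39],h)
E
```

```text
clock: 1.35
position: [0.2703, 0.4007, 0.4049]
ee_rot: [-0.573, 3.088, 0.0]
force: [1.7, -0.1, -0.1]
width: 0.683
gripper_force: 0.0
t 1.35 tcp [0.2703 0.4007 0.4049] tool x [-0.933 -0.359 -0.001] z [ 0.  0. -1.] F [ 1.7 -0.1 -0.1]
shift [-0.0514 -0.31    0.0149] roll 3.086 or -0.056 q7 0.84
```

```bash
python3 -m inch '-0.01 -0.045 0 -0.02 0;-0.02 -0.09 0 -0.04 0;-0.03 -0.135 0 -0.05 0;-0.04 -0.18 0 -0.05 0;-0.04 -0.23 0 -0.05 0'; python3 - <<'E'
from h import *
h=np.radians(24.2)
plan([.539-.12*np.cos(h),.179-.12*np.sin(h),.39],h)
save("wrist","w1.png")
for n in ["red_hinge","red_tab","red_guard"]:
    for q in arm.place_of("wrist",n)[:1]:
        print(n,np.round(q['point']),round(q['conf'],2))
E
```

```text
clock: 1.85
position: [0.3894, 0.2004, 0.4052]
ee_rot: [-0.642, 3.074, 0.001]
force: [0.4, 0.1, -0.3]
width: 0.244
gripper_force: 0.0
t 1.85 tcp [0.3894 0.2004 0.4052] tool x [-0.916 -0.4   -0.002] z [ 0.001  0.001 -1.   ] F [ 0.4  0.1 -0.3]
shift [-0.0085 -0.0808  0.0152] roll 3.131 or -0.011 q7 1.41Traceback (most recent call last):
  File "<stdin>", line 6, in <module>
ValueError: it knows: adapter, multimeter, parts_tray, pry_knife, red_box, red_hinge, red_knob, red_tab, screw_jar, screwdriver, yellow_hinge
```

View pics/w1.png

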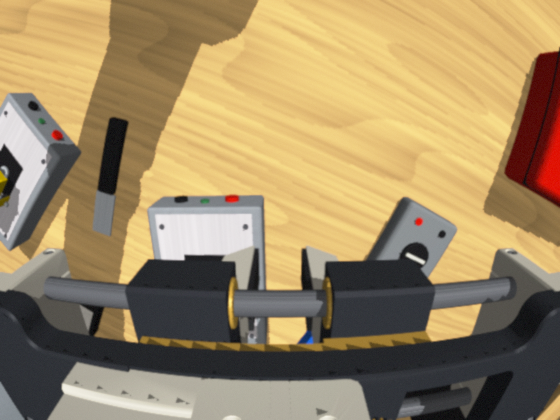

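The wrist view is blocked by the fingers (only the red box's front edge at row ~195, cols 150–265), so I rely on scene+top. These agree to a few mm: hinge ≈ (0.541, 0.179), heading 24.2°.

```bash
cat >> h.py <<'E'
H=np.array([.541,.179]);h=np.radians(24.2);U=np.array([np.cos(h),np.sin(h)])
def go(fx,tipz):
    p=H+fx*U
    plan([p[0],p[1],tipz+.178],h)
    d=np.array(arm.observe()['position'])[:2]-H
    print('now behind hinge',round(d@U,4),'lateral',round(d@np.array([-U[1],U[0]]),4))
E
python3 -m inch '-0.005 -0.04 0.03 -0.01 0;-0.01 -0.08 0.05 -0.01 0;-0.01 -0.08 0.088 -0.01 0;-0.01 -0.08 0.088 -0.01 0;-0.01 -0.08 0.088 -0.01 0'; python3 -c "
from h import *
go(-.12,.138)
save('scene','s1.png')"
```

```text
clock: 2.5
position: [0.4289, 0.1336, 0.317]
ee_rot: [0.659, -3.07, -0.0]
force: [0.3, 1.2, 0.3]
width: 0.007
gripper_force: 0.0
t 2.5 tcp [0.4289 0.1336 0.317 ] tool x [-0.912 -0.41   0.002] z [-0.002 -0.    -1.   ] F [0.3 1.2 0.3]
shift [-0.0009 -0.0045  0.001 ] roll -3.141 or -3.141 q7 1.65
now behind hinge -0.1209 lateral 0.0045
```

View pics/s1.png

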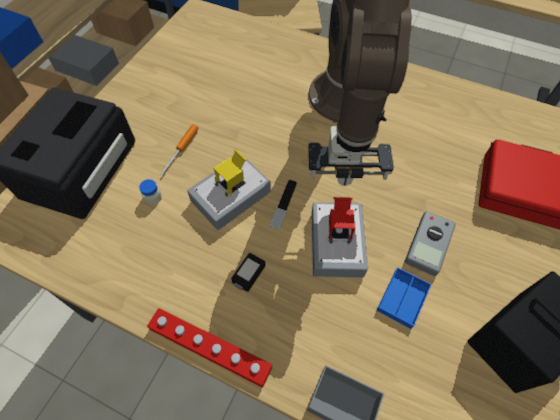

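Fingers (345,180) stand centred in front of the tab (344,200). Pushing.

```bash
python3 -m inch '-0.03 -0.004 0 0 0;-0.05 -0.004 0 0 0;-0.07 -0.004 -0.004 0 0;-0.09 -0.004 -0.01 0 0;-0.11 -0.004 -0.015 0 0';python3 -m inch '-0.015 0 -0.005 0 0;-0.03 0 -0.005 0 0;-0.04 0 -0.003 0 0;-0.04 0 -0.003 0 0'; python3 -c "
from h import *
go(.03,.158)
save('scene','s2.png')"
```

```text
clock: 3.05
position: [0.532, 0.1757, 0.3343]
ee_rot: [-0.66, 3.069, 0.002]
force: [-0.1, 0.2, -0.3]
width: 0.005
gripper_force: 0.0
clock: 3.45
position: [0.5683, 0.1915, 0.3357]
ee_rot: [-0.659, 3.07, 0.001]
force: [-0.9, -0.9, -0.8]
width: 0.001
gripper_force: 0.0
t 3.45 tcp [0.5683 0.1915 0.3357] tool x [-0.912 -0.411 -0.002] z [ 0.002  0.001 -1.   ] F [-0.9 -0.9 -0.8]
shift [ 0.0001 -0.0002 -0.0003] roll -3.141 or -3.141 q7 1.68
now behind hinge 0.0301 lateral 0.0002
```

View pics/s2.png

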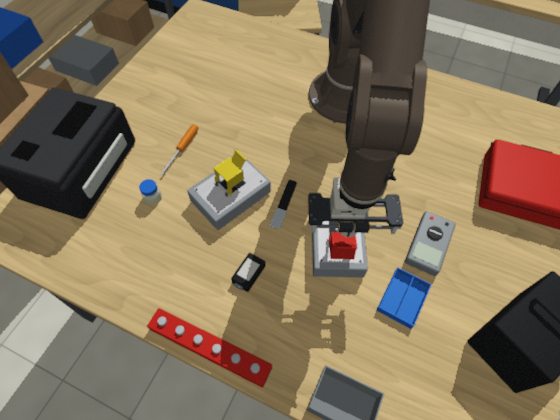

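Guard leans open (seen from its top at (343,245)). Retreat and descend in front of the toggle.

```bash
python3 -m inch '0.04 0 -0.003 0 0;0.08 0 -0.003 0 0;0.115 0 0 0 0;0.12 0 0.03 0 0;0.12 0 0.065 0 0';python3 -m inch '0 0 0 0 0;0 0 0 0 0'; python3 -c "
from h import *
go(-.055,.092)
save('scene','s3.png')
for c in ['scene','top']: 
  arm.get_image(c)
  print([(q['point'],q['conf']) for q in arm.place_of(c,'red_knob')[:1]],[(q['point'],q['conf']) for q in arm.place_of(c,'red_tab')[:1]])"
python3 - <<'E'
import cv2
cv2.imwrite('pics/s3c.png',cv2.resize(cv2.imread('pics/s3.png')[130:290,260:430],None,fx=3.5,fy=3.5))
E
```

```text
clock: 4.0
position: [0.4569, 0.1404, 0.2709]
ee_rot: [-0.656, 3.069, 0.002]
force: [0.6, 0.1, -0.3]
width: 0.002
gripper_force: 0.0
clock: 4.2
position: [0.458, 0.1408, 0.2703]
ee_rot: [0.656, -3.071, 0.0]
force: [-0.5, -0.3, 0.6]
width: 0.009
gripper_force: 0.0
t 4.2 tcp [0.458  0.1408 0.2703] tool x [-0.913 -0.409  0.001] z [-0.001 -0.001 -1.   ] F [-0.5 -0.3  0.6]
shift [-0.0363  0.0008  0.0002] roll 3.14 or -0.001 q7 1.69
now behind hinge -0.0913 lateral -0.0008
[([221.0, 337.5], 0.49)] [([249.7, 348.8], 0.77)]
[] [([184.7, 202.7], 0.96)]
```

View pics/s3c.png

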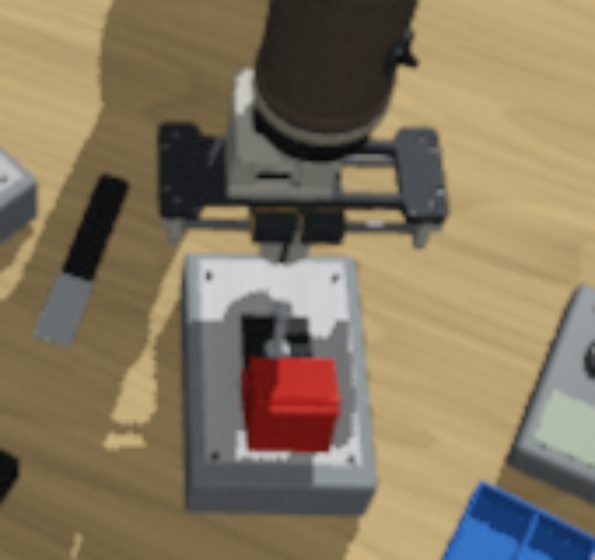

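Guard open; lever (crop col ~281) lines up with the fingertips (~285). Pushing the toggle.

```bash
python3 -m inch '-0.02 0 0 0 0;-0.035 0 0 0 0;-0.045 0 0 0 0;-0.052 0 0 0 0;-0.056 0 0 0 0'; python3 -m inch '0 0 0 0 0;-0.003 0 0 0 0';python3 -c "
from h import *
go(-.034,.092)"
```

```text
clock: 5.05
position: [0.5097, 0.1638, 0.2697]
ee_rot: [0.657, -3.072, 0.0]
force: [-1.9, -1.4, 1.0]
width: 0.004
gripper_force: 0.7
clock: 5.25
position: [0.5117, 0.1648, 0.2696]
ee_rot: [0.656, -3.071, 0.0]
force: [-1.4, -1.0, -1.3]
width: 0.006
gripper_force: 0.8
t 5.25 tcp [0.5117 0.1648 0.2696] tool x [-0.913 -0.409  0.001] z [-0.001 -0.    -1.   ] F [-1.4 -1.  -1.3]
shift [ 0.0014  0.0009 -0.0004] roll 3.14 or -0.001 q7 1.69
now behind hinge -0.0326 lateral -0.0009
```

Force still ~2 N, so not at the stop yet; push in small steps until it rises.

```bash
python3 -m inch '-0.003 0 0 0 0;-0.003 0 0 0 0'; python3 -m inch '-0.003 0 0 0 0;-0.003 0 0 0 0'; python3 -c "
from h import *
go(-.034,.092)"
```

```text
clock: 5.45
position: [0.5134, 0.1655, 0.2692]
ee_rot: [0.655, -3.067, 0.001]
force: [-7.7, -3.2, 4.8]
width: 0.005
gripper_force: 4.2
clock: 5.65
position: [0.5147, 0.1657, 0.2688]
ee_rot: [0.654, -3.063, 0.003]
force: [-13.5, -7.0, 8.0]
width: 0.005
gripper_force: 7.8
t 5.65 tcp [0.5147 0.1657 0.2688] tool x [-0.913 -0.408  0.01 ] z [-0.009 -0.004 -1.   ] F [-13.5  -7.    8. ]
shift [ 0.0046  0.0013 -0.0012] roll 3.14 or -0.002 q7 1.69
now behind hinge -0.0294 lateral -0.0013
```

At the stop (force jumped to 15 N). Back off, rise, pass over the open guard.

```bash
python3 -m inch '0.02 0 0 0 0;0.05 0 -0.01 0 0;0.05 0 -0.05 0 0;0.05 0 -0.095 0 0;0.05 0 -0.105 0 0'; python3 -m inch '-0.03 0 -0.002 0 0;-0.07 0 -0.002 0 0;-0.11 0 -0.002 0 0;-0.15 0 -0.002 0 0;-0.175 0 -0.002 0 0';python3 -c "
from h import *
go(.097,.142)
save('scene','s4.png')
for c in ['scene']: 
  print([(q['point'],q['conf']) for q in arm.place_of(c,'red_knob')[:1]],[(q['point'],q['conf']) for q in arm.place_of(c,'red_tab')[:1]])
import cv2
cv2.imwrite('pics/s4c.png',cv2.resize(cv2.imread('pics/s4.png')[130:310,250:430],None,fx=3.2,fy=3.2))"
```

```text
clock: 6.15
position: [0.4731, 0.1472, 0.3793]
ee_rot: [-0.655, 3.065, 0.003]
force: [0.5, 0.0, 0.1]
width: 0.006
gripper_force: 0.0
clock: 6.65
position: [0.6337, 0.2199, 0.3759]
ee_rot: [-0.658, 3.071, 0.0]
force: [0.1, 0.2, -0.3]
width: 0.003
gripper_force: 0.0
t 6.65 tcp [0.6337 0.2199 0.3759] tool x [-0.912 -0.409 -0.001] z [ 0.001  0.    -1.   ] F [ 0.1  0.2 -0.3]
shift [0.0044 0.0007 0.0559] roll 3.141 or -0.0 q7 1.68
now behind hinge 0.1013 lateral -0.0007
[] [([245.2, 342.8], 0.49)]
```

View pics/s4c.png

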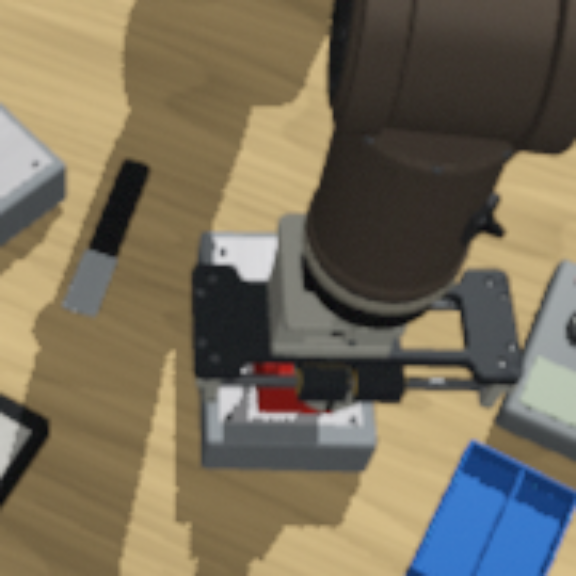

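Guard still open (red at crop (285,390)), fingers behind it. Descend and nudge forward.

```bash
python3 -m inch '0 0 0.03 0 0;0 0 0.056 0 0;0 0 0.056 0 0;0.02 0 0.055 0 0;0.035 0 0.053 0 0'; python3 -m inch '0.015 0 -0.004 0 0;0.03 0 -0.009 0 0;0.045 0 -0.012 0 0;0.06 0 -0.012 0 0;0.07 0 -0.012 0 0'; python3 -m inch '0 0 0 0 0;-0.01 0 0 0 0;-0.02 0 -0.03 0 0;-0.02 0 -0.07 0 0;-0.02 0 -0.11 0 0'; python3 -c "
from h import *
go(0,.2)
save('scene','s5.png')
for c in ['scene']: 
  print([(q['point'],q['conf']) for q in arm.place_of(c,'red_tab')[:1]])
import cv2
cv2.imwrite('pics/s5c.png',cv2.resize(cv2.imread('pics/s5.png')[130:310,250:430],None,fx=3.2,fy=3.2))"
```

```text
clock: 7.3
position: [0.599, 0.2037, 0.3248]
ee_rot: [-0.656, 3.072, 0.0]
force: [0.4, -0.9, 0.1]
width: 0.001
gripper_force: 0.1
clock: 7.8
position: [0.5349, 0.175, 0.3373]
ee_rot: [-0.656, 3.071, 0.001]
force: [0.6, -0.6, -0.3]
width: 0.002
gripper_force: 0.0
clock: 8.3
position: [0.5553, 0.1845, 0.4469]
ee_rot: [0.657, -3.072, 0.001]
force: [0.6, 0.9, 0.1]
width: 0.003
gripper_force: 0.0
t 8.3 tcp [0.5553 0.1845 0.4469] tool x [-0.913 -0.409  0.   ] z [-0. -0. -1.] F [0.6 0.9 0.1]
shift [0.0153 0.0008 0.0689] roll 3.141 or -0.001 q7 1.66
now behind hinge 0.0153 lateral -0.0008
[([199.7, 344.7], 0.62)]
```

View pics/s5c.png

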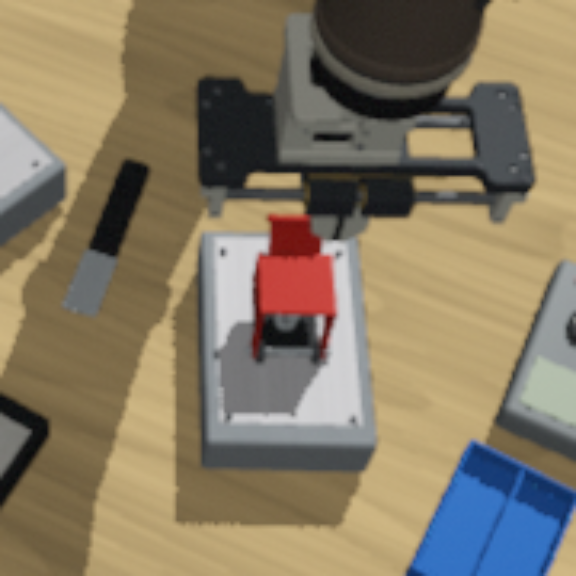

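The guard is shut: the tab is at (200,345), the same pixel as at the start. The ball now shows on the hinge side at crop (287,315), so the toggle is on, and the arm is clear.

```bash
python3 -m inch '0 0 0 0 0;0 0 0 0 0;0 0 0 0 0;0 0 0 0 0;0 0 0 0 0' >/dev/null; python3 -c "
from h import *
print(arm.sign_off())"
```

```text
the job is handed in; nothing more can be done
None
```

I opened the red guard, pushed the toggle to its on stop, shut the guard over it and handed the job in at about 9 s; the final picture shows the guard shut and the toggle on, but the hand-in gave no verdict.

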